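# Probe the pencilled cross on a sloping window sill

### The arm

A 6-joint arm with a two-finger parallel gripper is mounted at the origin on a cart in front of the work surface, level with it; the furniture and walls round the work are solid. World frame = base frame: x ahead of the robot, y to its left, z up, the work surface at z = 0. Lengths are in m, angles in degrees, forces in N, time in s.
With the tool pointing down it reaches from about 0.3 to 0.75 m from the base axis. Payload 8.5 kg.
Tool frame: the origin (TCP) lies midway between the tips of the shut fingers; the grasp point (between the pads) lies 19 mm behind it (env.tcp_to_grasp is the z of the grasp point in the tool frame, in m); z points along the fingers, y is the line along which they close (so a half turn about z gives the same grasp; the last joint's range is limited). The gripper opens to 85 mm and grips with 20 to 120 N. Pads are 22 mm wide; open, the fingers measure 114 mm over their backs; the gripper's body (76 mm by 85 mm) begins 54 mm behind the grasp point. The pads swing forward as they close: fully open they stand 13 mm farther back than shut.
Start: joints at [-76.507, 21.807, 74.336, -0, 83.858, -12.336], TCP at [0.24, -0.495, 0.231] pointing down, gripper open.
Joint ranges: [-178.18, 178.18], [-50.72, 133.34], [12.68, 142.11], [-81.47, 261.47], [9.98, 163.14], [-165.26, 165.26]. Speed limits (degrees/s): [136.94, 136.94, 180, 180, 180, 180].

### API

Orientations are given as a 3x3 rotation matrix whose columns are the frame's x, y, z axes.
In Python, from rig import env, imaging, job, models gives the robot as it stands. The module is installed in compiled form; this text tells all that it offers.
- The arm moves only by the tool jog_arm, never from a script. Its argument "plan" is text: rows parted by semicolons, each of 7 numbers parted by spaces: the turn, a rotation vector about the tool's x, y, z in degrees, then the shift along the tool's x, y, z in cm, then the closure in counts, from 0 (fully open) to 255 (shut). In form: rx ry rz x y z claw; .... A call has 1 to 10 rows; each row shifts and turns the commanded pose from where the row before left it, along the tool's axes as they then stand; what a row does not reach is not made up. A row lasts 1/12 s, in which the tool goes at most 41.7 mm and 7.16 degrees, less where a joint would pass 70% of its speed; a pose out of reach is approached as far as the arm can. A call with a gripper value outside its range is refused whole. The fingers move at their own pace and stop on an object; "grip_force" is the grip in N (left out, the last holds). Time passes only in rows, so rows that do not move let the fingers close. It gives the time, the measured TCP pose, the force, the opening and the grip force at its end, in the units of the state.
- env.observe(): the state, without advancing time (a new reading comes with each control period).
- imaging.get_image(name): name is "scene" or "top"; returns a dict with "pixels" (384x512x3 uint8, red, green, blue), "depth" (384x512 float32, m along the optical axis (not along the pixel's ray), 0 where there is no reading), "fov_y" (degrees; the focal length in pixels is half the picture's height over the tangent of half this angle, whatever the lens; pixels are square), "cx", "cy" (the principal point, pixels), "distortion" ([k1, k2, p1, p2, k3] as OpenCV has them; the pictures are not rectified), "world_from_camera" (4x4, takes a point from camera to world coordinates). Camera axes: x right, y down, z forward; pixel columns grow to the right and rows downward; lengths in m; the calibration is good to about 2 mm. A picture is of the moment at which its call begins.
- job.close_job(): hands the job in; it is judged then, once.
Trained networks look in the newest picture that a camera, given by its name, has taken for a name from the list of things; names that differ only in an ending like _2 or _b are one class to them, and where a whole thing is asked for, a point or a joint stands for the part that bears it (a point fixed in the world has none). Each returns a list of dicts, best first, with "confidence" (0 to 1); they miss things now and then, are a little off and sometimes report something else, mostly with a low value. They report only what shows in the picture. A call takes as long as a camera call. They do not tell look-alikes from the thing itself.
- models.outline_of(camera, query): "region" (384x512 bool, what is visible of it) and "bbox" ([centre column, centre row, width, height] in pixels, round what is visible of it).
- models.tip_of(camera, query): "at" ([column, row] in pixels: a listed point, or the origin of a listed thing).
The state is a dict: "time_s": time; "q": joint angles; "qvel": joint speeds; "joint_efforts": joint torques, N m; "position": TCP position; "tool_rot": TCP orientation; "ft_force": force on the tool from outside, world axes, zero at the start; "wrist_torque": the same for the moment, N m; "grip_width": finger opening in m; "gripper_force": force on a finger pad.
Only numpy, scipy, OpenCV 4.12 (cv2) and the standard library are available. Lean on these libraries where they do the work, as an engineer would, in place of code of your own. Each camera call takes 0.05 s, during which the arm holds its last target. There are 200 camera calls.

### The job

Check the timber at the marked spot: lift the spring-tipped probe out of its rest block and hold its tip on the middle of the pencilled cross on the window-sill piece, with the probe square to the sloping face (not upright) and pressed lightly, so that its sprung pin is pushed in about half of its 12 mm travel. Touch the sill nowhere else (the ring is not the spot), and leave the tape roll, timber offcut and tape measure where they are. Finish while still holding the probe there, steadily pressed: do not put it back or let go.

Things in the scene. Friction and masses are not known exactly. Their poses are not given: they have to be found in the camera images.
- probe_grip (a point): Centre of the handle of the loose probe (150 g): a grey square bar 26 x 26 mm, 90 mm tall, its top 45 mm above this point. z runs along the probe to its top; x, y are square to the flat sides. Below the handle come a steel sleeve 11 mm thick, 30 mm long, and the sprung pin. It starts upright in the rest block, the handle's underside on the block's top, sleeve and pin in the hole.
- probe_tip (a point): The tip of the probe's pin, on the probe's axis, 95 mm below the handle's centre while the pin is fully out. The pin is 6 mm thick, dark steel, stands 20 mm out of the sleeve and ends in a 3 mm wide nose. Axes as probe_grip.
- probe_pin (a joint): How far the pin is pushed into the sleeve: 0 m fully out, 0.012 m fully in. Its spring gives about 0.7 N when it just starts to move and 350 N/m from there, so about 2.8 N at half travel (0.006 m); it is solid beyond 0.012 m.
- rest_top (a point): Centre of the top of the probe's rest, the mouth of its hole: a dark wood block 70 x 70 mm, fixed, its top 60 mm above the bench, with a vertical hole 15 mm in diameter. It may stand left or right of the sill. The probe's tip hangs 50 mm below this point at the start.
- sill: Window-sill piece: a pale timber wedge fixed to the bench, 100 mm deep (own x), 220 mm long (own y). Origin at the centre of its underside. Its top rises along own +x (away from the robot) at 18 degrees, from 32 mm high near the front edge through 46 mm in the middle to 62 mm at the back. Turned at most 0.35 rad from facing the robot.
- cross_mark (a point): Middle of the pencilled cross (an X of two dark lines, each 45 mm long and 3.5 mm wide) on the sloping top of the sill: the spot to be probed. On the middle line of the slope, 30 to 65 mm to one side of the sill's middle. Site axes: z is the outward normal of the sloping face, x points up the slope, y along the sill.
- ring_mark (a point): Middle of the pencilled ring (about 30 mm across) on the same slope, on the other side of the sill's middle: not the spot. Axes as cross_mark.
- tape_roll: Roll of pale tape lying flat, 96 mm across, 24 mm high, loose, leave alone. Origin at the centre of its underside.
- block: Plain timber offcut 60 x 100 x 28 mm, loose, lying at the back, leave alone. Origin at the centre of its underside.
- tape_measure: Yellow and black tape measure 66 x 84 x 44 mm, loose, at the right, leave alone. Origin at the centre of its underside.
Not all that is in view belongs to the job. What is shaped like the part that bears rest_top but pink is not meant.

How it is judged:
By the outcome, as a careful person would: the job done as asked, in the order asked, and still so for the second after the job is handed in, while the arm keeps its last pose, push and grip.
It also fails if it takes over 35 s, if anything falls off the work surface, if the arm or the gripper's body presses on something with over 40 N, if the wrist force passes 120 N, or if a joint passes its speed limit or range.

## Working session

There is one attempt and no reset: what is moved stays moved. The work goes in short steps, Python scripts to look and compute and a tool call to move; the robot and the scene stay as the last step left them, time stands still between calls to the robot, and variables do not carry over. Pictures are saved under pics/ and viewed, at most 10 in all, crops included, and the job is handed in when it is done.

Besides the shell and the picture viewer there is one more tool, called after "Request:" as name(argument=value, ...), one argument or row to a line, values as JSON. jog_arm: Moves the arm, as the interface text tells. Its arguments: {"type":"object","properties":{"plan":{"type":"string"},"grip_force":{"type":"number"}},"required":["plan"]}

```bash
mkdir -p pics; cat > h.py <<'E'
import numpy as np, cv2
from rig import env, imaging, job, models
def K(im):
    f=im["pixels"].shape[0]/2/np.tan(np.radians(im["fov_y"])/2)
    return np.array([[f,0,im["cx"]],[0,f,im["cy"]],[0,0,1.]])
def rays(im,uv):
    p=cv2.undistortPoints(np.array(uv,float).reshape(-1,1,2),K(im),np.array(im["distortion"],float)).reshape(-1,2)
    return np.c_[p,np.ones(len(p))]
def world(im,uv,d=None):
    uv=np.array(uv,float).reshape(-1,2)
    if d is None: d=im["depth"][np.clip(uv[:,1].round().astype(int),0,383),np.clip(uv[:,0].round().astype(int),0,511)]
    c=rays(im,uv)*np.reshape(d,(-1,1)); T=im["world_from_camera"]
    return c@T[:3,:3].T+T[:3,3]
def pix(im,P):
    T=np.linalg.inv(im["world_from_camera"]); r=cv2.Rodrigues(T[:3,:3])[0]
    return cv2.projectPoints(np.array(P,float).reshape(-1,1,3),r,T[:3,3],K(im),np.array(im["distortion"],float))[0].reshape(-1,2)
E
python3 - <<'E'
from h import *
np.set_printoptions(precision=4,suppress=True)
out=[]
for c in ("scene","top"):
    im=imaging.get_image(c); np.save(f"{c}.npy",im,allow_pickle=True)
    print(c,im["world_from_camera"][:3,3],im["fov_y"])
    cv2.imwrite(f"pics/{c}0.png",im["pixels"][:,:,::-1])
    for q in ("probe_grip","rest_top","cross_mark","ring_mark","sill"):
        for t in models.tip_of(c,q)[:3]: print(q,t["confidence"],t["at"],world(im,t["at"])[0])
    for q in ("probe_grip","sill"):
        for o in models.outline_of(c,q)[:2]:
            v,u=np.nonzero(o["region"]); P=world(im,np.c_[u,v]); print("outl",q,o["confidence"],o["bbox"],np.median(P,0),P.max(0))
E
```

```text
scene [-0.3355  0.4901  0.7274] 48.14563866578759
probe_grip 0.82 [187.2, 213.5] [0.513  0.1427 0.1143]
probe_grip 0.19 [182.2, 232.3] [0.5181 0.1599 0.0595]
rest_top 0.94 [208.7, 263.2] [0.3899 0.1525 0.0438]
rest_top 0.61 [354.0, 212.8] [ 0.3441 -0.2805  0.0482]
cross_mark 0.36 [268.0, 209.8] [ 0.4938 -0.0933  0.0464]
sill 0.58 [278.9, 215.7] [0.2373 0.0602 0.2324]
outl probe_grip 0.67 [183.9, 215.0, 12.5, 34.6] [0.5158 0.1527 0.114 ] [0.5419 0.4901 0.7274]
outl sill 0.67 [260.3, 210.1, 40.4, 42.9] [ 0.5092 -0.0635  0.0499] [0.6411 0.4901 0.7274]
top [ 0.4131 -0.104   1.0169] 55.2790713293594
probe_grip 0.74 [159.6, 194.0] [0.5208 0.1383 0.1507]
rest_top 0.71 [169.7, 195.7] [0.5254 0.1338 0.0708]
rest_top 0.71 [162.2, 251.6] [0.3804 0.1581 0.0556]
rest_top 0.69 [334.0, 262.4] [ 0.3403 -0.2873  0.0594]
ring_mark 0.46 [293.1, 199.8] [ 0.5067 -0.1902  0.0456]
sill 0.85 [274.9, 205.1] [ 0.4941 -0.1413  0.0471]
outl probe_grip 0.56 [161.4, 194.2, 18.0, 16.2] [0.5247 0.1363 0.1484] [0.5382 0.1578 1.0169]
outl sill 0.61 [275.7, 202.2, 88.2, 50.9] [ 0.5018 -0.1418  0.0471] [ 0.5694 -0.024   1.0169]
```

View pics/scene0.png

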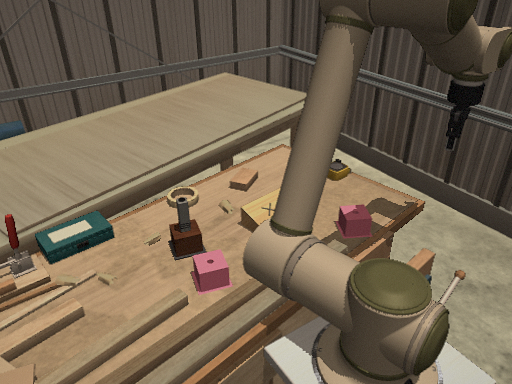

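View pics/top0.png

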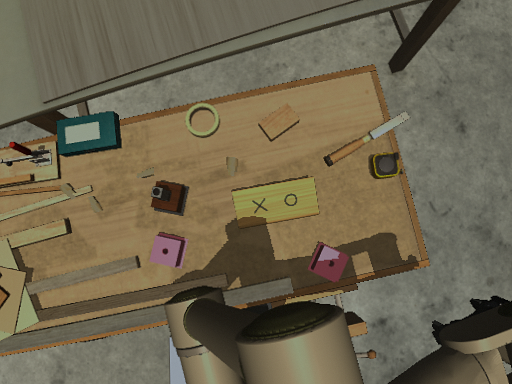

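The scene view shows the probe at (184,213) in the dark block, with pink decoys at (211,270) and (354,221). The top view shows the probe at (160,192), the cross at (260,205), and the ring at (291,200). Next I measure precisely.

```bash
python3 - <<'E'
from h import *
np.set_printoptions(precision=4,suppress=True)
im=np.load("top.npy",allow_pickle=True).item()
v,u=np.mgrid[0:384,0:512]; uv=np.c_[u.ravel(),v.ravel()]
P=world(im,uv).reshape(384,512,3)
# bench level
b=P[150:180,250:320].reshape(-1,3); print("bench z",np.median(b[:,2]))
# sill plane
m=np.zeros((384,512),np.uint8); cv2.fillConvexPoly(m,np.array([[237,196],[313,183],[315,209],[241,219]]),1)
S=P[m>0]; A=np.c_[S[:,:2],np.ones(len(S))]; c=np.linalg.lstsq(A,S[:,2],rcond=None)[0]
r=S[:,2]-A@c; k=abs(r)<.004; c=np.linalg.lstsq(A[k],S[k,2],rcond=None)[0]
n=np.r_[-c[:2],1]; n/=np.linalg.norm(n); print("plane",c,"normal",n,"tilt",np.degrees(np.arccos(n[2])),"yaw",np.degrees(np.arctan2(-n[1],-n[0])),(r[k]).std())
# cross : dark pixels
g=cv2.cvtColor(im["pixels"],cv2.COLOR_RGB2GRAY)
cr=g[192:220,247:276].astype(int); med=np.median(cr); print("med",med,cr.min())
w=np.clip(med-25-cr,0,None); vv,uu=np.mgrid[192:220,247:276]
mm=m[192:220,247:276]>0; w=w*mm
cu=np.array([(w*uu).sum(),(w*vv).sum()])/w.sum(); box=(uu[w>0].min(),uu[w>0].max(),vv[w>0].min(),vv[w>0].max())
print("cross px",cu,box)
def onplane(p):
    d=world(im,p,1.0)[0]-im["world_from_camera"][:3,3]; o=im["world_from_camera"][:3,3]
    t=(c[2]+c[:2]@o[:2]-o[2])/(d[2]-c[:2]@d[:2]); return o+t*d
print("cross",onplane(cu), onplane([(box[0]+box[1])/2,(box[2]+box[3])/2]))
# sill edges from colour/height
h=P[:,:,2]; sm=((h>.022)&(h<.075)).astype(np.uint8); sm[:, :228]=0; sm[:,325:]=0; sm[:170]=0; sm[232:]=0
n_,lab,st,_=cv2.connectedComponentsWithStats(sm); i=1+np.argmax(st[1:,4]); Q=P[lab==i]
R=cv2.minAreaRect(Q[:,:2].astype(np.float32)); print("sill rect",R)
for z0,z1,nm in((.125,.17,"handle"),(.05,.07,"rest")):
    hm=(h>z0)&(h<z1); hm[:,:140]=0; hm[:,195:]=0; hm[:170]=0; hm[222:]=0
    Q=P[hm]; print(nm,len(Q),Q.mean(0),cv2.minAreaRect(Q[:,:2].astype(np.float32)))
cv2.imwrite("pics/crop.png",np.hstack([cv2.resize(im["pixels"][175:225,140:190],(400,400),interpolation=cv2.INTER_CUBIC),cv2.resize(im["pixels"][180:230,245:295],(400,400),interpolation=cv2.INTER_CUBIC)])[:,:,::-1])
E
```

```text
bench z 0.000783182750438205
plane [0.1048 0.0381 0.0011] normal [-0.1041 -0.0379  0.9938] tilt 6.3623960267030535 yaw 19.977207066779815 0.002278115853827541
med 133.0 39
cross px [257.3126 208.8551] (np.int64(247), np.int64(267), np.int64(198), np.int64(218))
cross [ 0.4855 -0.0944  0.0484] [ 0.4878 -0.0936  0.0487]
sill rect ((0.5017653703689575, -0.14306461811065674), (0.10024052113294601, 0.2204083949327469), 8.458724975585938)
handle 145 [0.5259 0.1433 0.1478] ((0.5268855094909668, 0.1460655778646469), (0.027729202061891556, 0.025997204706072807), 78.00279235839844)
rest 525 [0.5238 0.1403 0.0605] ((0.5271264314651489, 0.1457812786102295), (0.07192422449588776, 0.07050751894712448), 77.46524047851562)
```

View pics/crop.png

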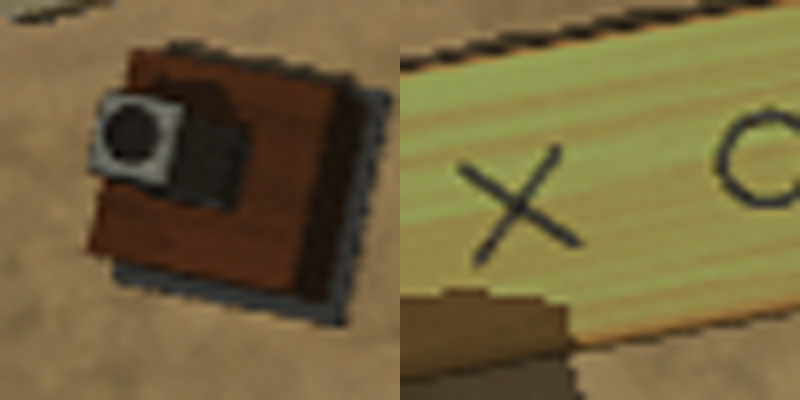

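Crop: the handle sits square to the block, rotated about -12°. The cross's middle is at about pixel (259.5,205.2), clear of the ring at right. I'll recheck the slope in the sill's own frame and work out the approach.

```bash
python3 - <<'E'
from h import *
np.set_printoptions(precision=4,suppress=True)
im=np.load("top.npy",allow_pickle=True).item()
v,u=np.mgrid[0:384,0:512]; P=world(im,np.c_[u.ravel(),v.ravel()])
a=np.radians(8.46); ex=np.array([np.cos(a),np.sin(a)]); ey=np.array([-ex[1],ex[0]]); c0=np.array([.5018,-.1431])
L=np.c_[(P[:,:2]-c0)@ex,(P[:,:2]-c0)@ey,P[:,2]]
k=(abs(L[:,0])<.042)&(abs(L[:,1])<.10)&(L[:,2]>.02)&(L[:,2]<.08); S=L[k]
A=np.c_[S[:,:2],np.ones(len(S))]; print("fit",k.sum(),np.linalg.lstsq(A,S[:,2],rcond=None)[0])
for x in np.arange(-.06,.061,.01):
    q=S[abs(S[:,0]-x)<.005]; print(round(x,3),len(q),np.median(q[:,2]) if len(q) else 0,end="; ")
o=im["world_from_camera"][:3,3]; d=world(im,[259.4,205.2],1.)[0]-o
for z in(.046,.048): 
    p=o+d*(z-o[2])/d[2]; print("cross",p,(p[:2]-c0)@ex,(p[:2]-c0)@ey)
s=env.observe(); print(s["position"],s["tool_rot"],s["ft_force"],s["grip_width"],env.tcp_to_grasp)
E
```

```text
fit 2435 [0.3241 0.0003 0.0471]
-0.06 0 0; -0.05 0 0; -0.04 197 0.03457197777055665; -0.03 284 0.03734706613347638; -0.02 286 0.040461211568630195; -0.01 289 0.04408796624838418; 0.0 293 0.04716530293423049; 0.01 291 0.050336945051655535; 0.02 289 0.05372607736114643; 0.03 294 0.056694265161220725; 0.04 212 0.059567872057483984; 0.05 0 0; 0.06 0 0; cross [ 0.4952 -0.1002  0.046 ] -0.0002166711587831271 0.0433921569679035
cross [ 0.495  -0.1002  0.048 ] -0.0003850518278632786 0.04340933674734259
[ 0.2396 -0.4951  0.2313] [[ 0.9001  0.4356  0.    ]
 [ 0.4356 -0.9001 -0.    ]
 [-0.      0.     -1.    ]] [-0.6114 -0.1978  0.2164] 0.08535484762035986 -0.0187
```

Request:
jog_arm(
  plan="0 0 -6.525 0 0 0 0;0 0 -6.525 0 0 0 0;0 0 -6.525 0 0 0 0;0 0 -6.525 0 0 0 0;0 0 -6.525 0 0 0 0;0 0 -6.525 0 0 0 0;0 0 -6.525 0 0 0 0;0 0 -6.525 0 0 0 0;0 0 0 3.43 0.74 0 0;0 0 0 3.43 0.74 0 0",
  grip_force=60,
)

```text
time_s: 1.63
position: [0.268, -0.431, 0.2308]
tool_rot: [[0.209, 0.978, -0.0], [0.978, -0.209, 0.0], [0.0, -0.0, -1.0]]
ft_force: [0.3, 0.2, -0.2]
grip_width: 0.0853
gripper_force: 0.0
```

Request:
jog_arm(
  plan="0 0 0 3.43 0.74 0 0;0 0 0 3.43 0.74 0 0;0 0 0 3.43 0.74 0 0;0 0 0 3.43 0.74 0 0;0 0 0 3.43 0.74 0 0;0 0 0 3.43 0.74 0 0;0 0 0 3.43 0.74 0 0;0 0 0 3.43 0.74 0 0;0 0 0 3.43 0.74 0 0;0 0 0 3.43 0.74 0 0",
)

```text
time_s: 2.47
position: [0.4122, -0.1091, 0.2316]
tool_rot: [[0.208, 0.978, 0.001], [0.978, -0.208, -0.0], [-0.0, 0.001, -1.0]]
ft_force: [-0.1, -0.7, -0.7]
grip_width: 0.0852
gripper_force: 0.0
```

Request:
jog_arm(
  plan="0 0 0 3.43 0.74 0 0;0 0 0 3.43 0.74 0 0;0 0 0 3.43 0.74 0 0;0 0 0 3.43 0.74 0 0;0 0 0 3.43 0.74 0 0;0 0 0 3.43 0.74 0 0;0 0 0 3.43 0.74 0 0;0 0 0 3.43 0.74 0 0;0 0 0 0 0 0 0;0 0 0 0 0 0 0",
)

```text
time_s: 3.3
position: [0.5268, 0.1467, 0.2309]
tool_rot: [[0.205, 0.979, -0.001], [0.979, -0.205, -0.0], [-0.0, -0.001, -1.0]]
ft_force: [-0.0, -0.6, -0.3]
grip_width: 0.0854
gripper_force: 0.0
```

Request:
jog_arm(
  plan="0 0 0 0 0 2.7 0;0 0 0 0 0 2.7 0;0 0 0 0 0 2.7 0;0 0 0 0 0 2.7 0;0 0 0 0 0 2.7 0;0 0 0 0 0 0 0;0 0 0 0 0 0 120;0 0 0 0 0 0 200;0 0 0 0 0 0 255;0 0 0 0 0 0 255",
)

```text
time_s: 4.13
position: [0.5274, 0.1453, 0.0979]
tool_rot: [[0.208, 0.978, 0.003], [0.978, -0.208, 0.0], [0.001, 0.003, -1.0]]
ft_force: [-0.3, -0.4, -0.2]
grip_width: 0.0387
gripper_force: 0.0
```

Request:
jog_arm(
  plan="0 0 0 0 0 0 255;0 0 0 0 0 0 255;0 0 0 0 0 0 255;0 0 0 0 0 0 255",
)

```text
time_s: 4.47
position: [0.5272, 0.1454, 0.0976]
tool_rot: [[0.207, 0.978, 0.002], [0.978, -0.207, -0.0], [0.0, 0.002, -1.0]]
ft_force: [-0.7, 0.3, 7.6]
grip_width: 0.0256
gripper_force: 59.5
```

Request:
jog_arm(
  plan="0 0 0 0 0 -0.8 255;0 0 0 0 0 -2 255;0 0 0 0 0 -2.3 255;0 0 0 0 0 -2.3 255;0 0 0 0 0 -2.3 255;0 0 0 0 0 -2.3 255;0 0 0 0 0 0 255;0 0 0 0 0 0 255",
)

```text
time_s: 5.13
position: [0.5268, 0.1454, 0.2173]
tool_rot: [[0.207, 0.978, 0.002], [0.978, -0.207, 0.0], [0.001, 0.002, -1.0]]
ft_force: [1.0, 0.8, -1.9]
grip_width: 0.0252
gripper_force: 59.1
```

Request:
jog_arm(
  plan="0 0 0 -1.76 -0.12 0 255;0 0 0 -3 -0.2 0 255;0 0 0 -3 -0.2 0 255;0 0 0 -3 -0.2 0 255;0 0 0 -3 -0.2 0 255;0 0 0 -3 -0.2 0 255;0 0 0 -3 -0.2 0 255;0 0 0 -3 -0.2 0 255;0 0 0 -2.3 -0.24 0 255;0 0 0 -1 -0.2 0 255",
)

```text
time_s: 5.97
position: [0.4523, -0.1076, 0.2151]
tool_rot: [[0.21, 0.978, -0.002], [0.978, -0.21, 0.001], [0.0, -0.003, -1.0]]
ft_force: [0.5, 0.1, -1.0]
grip_width: 0.0255
gripper_force: 59.1
```

Request:
jog_arm(
  plan="-4.215 1.567 0 0 0 0 255;-4.215 1.567 0 0 0 0 255;-4.215 1.567 0 0 0 0 255;-4.215 1.567 0 0 0 0 255;0 0 0 0 0 0 255;0 0 0 0 0 0 255",
)

```text
time_s: 6.47
position: [0.4527, -0.1052, 0.2158]
tool_rot: [[0.192, 0.934, 0.302], [0.976, -0.215, 0.046], [0.108, 0.286, -0.952]]
ft_force: [0.4, 0.1, -0.6]
grip_width: 0.0257
gripper_force: 59.4
```

```bash
python3 - <<'E'
from h import *
np.set_printoptions(precision=4,suppress=True)
s=env.observe(); print(s["position"],s["tool_rot"],s["ft_force"],s["grip_width"])
out=[]
for c in ("scene","top"):
    im=imaging.get_image(c); np.save(f"{c}1.npy",im,allow_pickle=True)
    tip=s["position"]+s["tool_rot"][:,2]*.0876
    for q in ("probe_tip","cross_mark","probe_grip"):
        for t in models.tip_of(c,q)[:2]: print(c,q,t["confidence"],t["at"],world(im,t["at"])[0])
    g=pix(im,[tip,s["position"],[.495,-.1002,.0465]]); print("pred tip,tcp,cross",g)
    x,y=np.clip(g[0].astype(int)-30,0,[452,324]); print("crop origin",x,y)
    out.append(cv2.resize(im["pixels"][y:y+60,x:x+60],(400,400),interpolation=cv2.INTER_CUBIC))
cv2.imwrite("pics/crop1.png",np.hstack(out)[:,:,::-1])
E
```

```text
[ 0.4527 -0.1052  0.2158] [[ 0.1917  0.9337  0.3025]
 [ 0.9755 -0.2151  0.0457]
 [ 0.1077  0.2863 -0.9521]] [ 0.4021  0.062  -0.5955] 0.02568602462540906
scene probe_grip 0.72 [282.1, 157.8] [ 0.4322 -0.0923  0.2375]
pred tip,tcp,cross [[273.5905 185.0475]
 [281.1865 161.0617]
 [269.7423 208.8073]]
crop origin 243 155
top cross_mark 0.44 [256.1, 204.9] [ 0.4964 -0.0915  0.0444]
top probe_grip 0.47 [260.4, 215.1] [ 0.4434 -0.1029  0.4891]
pred tip,tcp,cross [[259.8033 208.7733]
 [261.8167 217.9857]
 [259.3967 205.2601]]
crop origin 229 178
```

View pics/crop1.png

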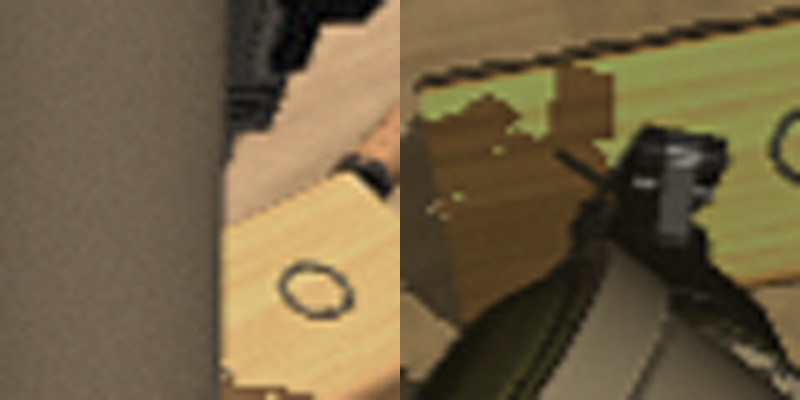

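Both cameras are blocked at the cross: the arm hides it in the scene view and the gripper hides it in the top view. I'll step left briefly to check the probe in the hand, and check the cross again in the first scene picture.

Request:
jog_arm(
  plan="0 0 0 3.66 -0.81 0.17 255;0 0 0 3.66 -0.81 0.17 255;0 0 0 3.66 -0.81 0.17 255;0 0 0 3.66 -0.81 0.17 255;0 0 0 0 0 0 255;0 0 0 0 0 0 255",
)

```text
time_s: 7.37
position: [0.453, 0.0465, 0.2163]
tool_rot: [[0.186, 0.934, 0.305], [0.977, -0.21, 0.046], [0.107, 0.289, -0.951]]
ft_force: [0.6, -0.4, -1.5]
grip_width: 0.0256
gripper_force: 59.4
```

```bash
python3 - <<'E'
from h import *
np.set_printoptions(precision=4,suppress=True)
s=env.observe(); R=s["tool_rot"]; print(s["position"],R[:,2],s["ft_force"])
im=imaging.get_image("scene"); np.save("scene2.npy",im,allow_pickle=True)
tip=s["position"]+R[:,2]*.0876; top=s["position"]-R[:,2]*.0524; und=s["position"]+R[:,2]*.0376
for q in ("probe_tip","probe_grip"):
    for t in models.tip_of("scene",q)[:2]: print(q,t["confidence"],t["at"],world(im,t["at"])[0])
g=pix(im,[tip,und,s["position"]]); print("pred",g)
x,y=g[0].astype(int)-[20,35]; a=cv2.resize(im["pixels"][y:y+50,x:x+50],(400,400),interpolation=cv2.INTER_CUBIC)
for p in g[:2]: cv2.circle(a,tuple(((p-[x,y]+.5)*8).astype(int)),3,(255,0,0),1)
i0=np.load("scene.npy",allow_pickle=True).item(); c=pix(i0,[[.495,-.1002,.0468]])[0]; X,Y=c.astype(int)-25
b=cv2.resize(i0["pixels"][Y:Y+50,X:X+50],(400,400),interpolation=cv2.INTER_CUBIC)
cv2.circle(b,tuple(((c-[X,Y]+.5)*8).astype(int)),3,(255,0,0),1)
print("origins",(x,y),(X,Y),"cross pred",c); cv2.imwrite("pics/crop2.png",np.hstack([a,b])[:,:,::-1])
E
```

```text
[0.453  0.0465 0.2163] [ 0.3052  0.0464 -0.9512] [ 0.6349 -0.3814 -1.4801]
pred [[225.0722 201.9561]
 [228.0771 188.2552]
 [230.4654 177.358 ]]
origins (np.int64(205), np.int64(166)) (np.int64(244), np.int64(183)) cross pred [269.7429 208.7195]
```

View pics/crop2.png

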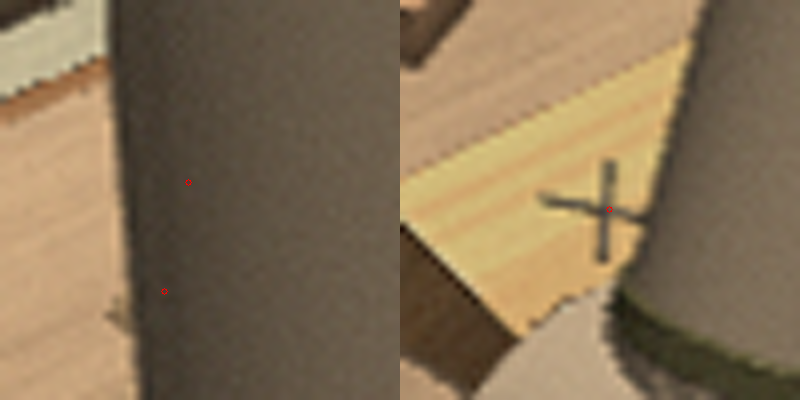

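The first scene picture confirms the cross: the predicted point lies on its middle at pixel (269.7,208.7). The probe is still hidden by the arm's edge, so I'll step a little further.

Request:
jog_arm(
  plan="0 0 0 3.66 -0.81 0.17 255;0 0 0 3.66 -0.81 0.17 255;0 0 0 3.66 -0.81 0.17 255;0 0 0 0 0 0 255;0 0 0 0 0 0 255",
)

```text
time_s: 7.93
position: [0.4532, 0.1575, 0.216]
tool_rot: [[0.189, 0.933, 0.305], [0.976, -0.213, 0.045], [0.107, 0.289, -0.951]]
ft_force: [-0.3, -1.0, -1.6]
grip_width: 0.0253
gripper_force: 59.4
```

```bash
python3 - <<'E'
from h import *
np.set_printoptions(precision=4,suppress=True)
s=env.observe(); R=s["tool_rot"]; print(s["position"],R[:,2],s["ft_force"])
im=imaging.get_image("scene"); np.save("scene3.npy",im,allow_pickle=True)
tip=s["position"]+R[:,2]*.0876; und=s["position"]+R[:,2]*.0376
for q in ("probe_tip","probe_grip"):
    for t in models.tip_of("scene",q)[:2]: print(q,t["confidence"],t["at"],world(im,t["at"])[0])
g=pix(im,[tip,und,s["position"]]); print("pred",g)
x,y=g[0].astype(int)-[25,35]; a=cv2.resize(im["pixels"][y:y+50,x:x+50],(600,600),interpolation=cv2.INTER_CUBIC)
for p in g[:2]: cv2.circle(a,tuple(((p-[x,y]+.5)*12).astype(int)),3,(255,0,0),1)
print("origin",x,y); cv2.imwrite("pics/crop3.png",a[:,:,::-1])
E
```

```text
[0.4532 0.1575 0.216 ] [ 0.305   0.0455 -0.9513] [-0.2733 -0.9625 -1.6126]
probe_grip 0.55 [192.3, 192.3] [0.4241 0.1615 0.2287]
pred [[185.4172 216.1111]
 [187.2299 202.1693]
 [188.6713 191.0513]]
origin 160 181
```

View pics/crop3.png

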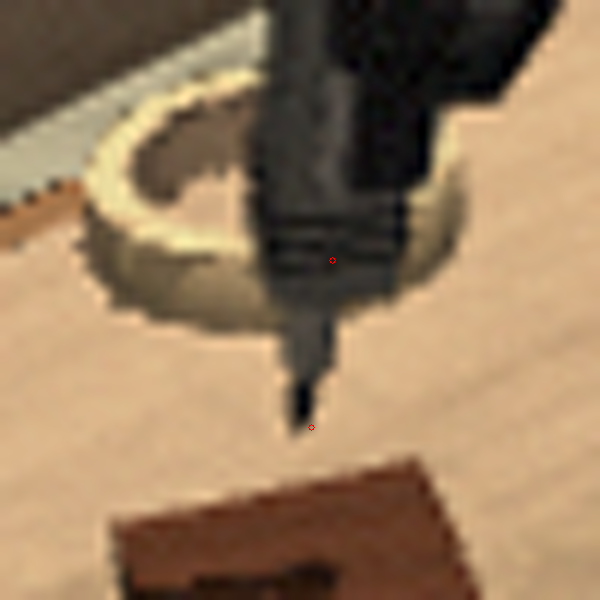

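The probe is upright in the hand, with its axis parallel to the prediction. The tip is at about (184.4,216.6) against the predicted (185.4,216.1), so it is offset about 1 px (2.5 mm) along tool +x. I'll check that against the first scene picture, with no robot time used.

```bash
python3 - <<'E'
from h import *
np.set_printoptions(precision=3,suppress=True)
i0=np.load("scene.npy",allow_pickle=True).item(); a=np.radians(-12.2); R=np.array([[np.cos(a),-np.sin(a)],[np.sin(a),np.cos(a)]])
def corners(z): return np.array([np.r_[R@[sx*.013,sy*.013]+[.5269,.1461],z] for sx,sy in((-1,-1),(-1,1),(1,1),(1,-1))])
g=np.vstack([pix(i0,corners(.15)),pix(i0,corners(.06))]); print(g)
x,y=160,185; A=cv2.resize(i0["pixels"][y:y+60,x:x+50],(500,600),interpolation=cv2.INTER_CUBIC)
for p in g: cv2.circle(A,tuple(((p-[x,y]+.5)*10).astype(int)),3,(255,0,0),1)
cv2.imwrite("pics/crop4.png",A[:,:,::-1])
# measured shift of the probe in hand: jacobian px per mm along tool x,y,z at the tip (scene3)
i3=np.load("scene3.npy",allow_pickle=True).item(); s=env.observe(); T=s["tool_rot"]; tip=s["position"]+T[:,2]*.0876
p=pix(i3,[tip]+[tip+.001*T[:,k] for k in range(3)]); print("px/mm",p[1:]-p[0])
E
```

```text
[[188.539 201.093]
 [178.205 203.262]
 [175.931 198.054]
 [186.086 195.967]
 [191.661 230.289]
 [181.776 232.589]
 [179.534 227.049]
 [189.254 224.831]]
px/mm [[-0.405  0.056]
 [-0.098 -0.307]
 [-0.035  0.269]]
```

View pics/crop4.png

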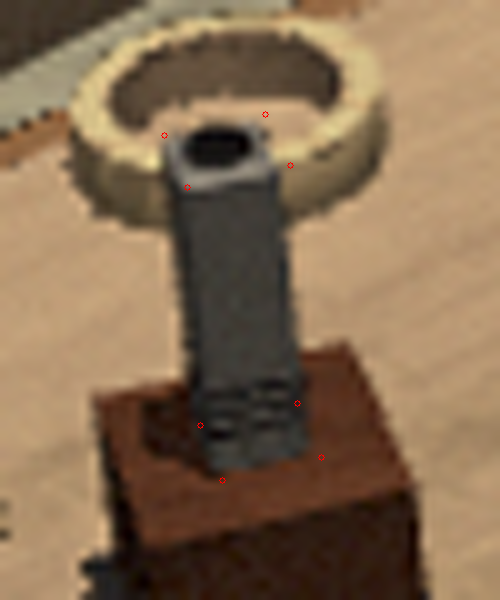

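Request:
jog_arm(
  plan="0 0 0 -1.64 0.29 0 255;0 0 0 -3.1 0.53 0 255;0 0 0 -3.1 0.53 0 255;0 0 0 -3.1 0.53 0 255;0 0 0 -3.1 0.53 0 255;0 0 0 -3.1 0.53 0 255;0 0 0 -3.1 0.53 0 255;0 0 0 -3.1 0.53 0 255;0 0 0 -2 0.34 0 255;0 0 0 -1 0.15 0 255",
)

```text
time_s: 8.92
position: [0.4441, -0.1139, 0.2008]
tool_rot: [[0.196, 0.932, 0.306], [0.975, -0.219, 0.043], [0.107, 0.29, -0.951]]
ft_force: [-0.2, 0.0, -1.1]
grip_width: 0.0254
gripper_force: 59.4
```

Request:
jog_arm(
  plan="0 0 0 0 0 1.5 255;0 0 0 0 0 1.5 255;0 0 0 0 0 1.5 255;0 0 0 0 0 0.96 255;0 0 0 0 0 0 255;0 0 0 0 0 0 255;0 0 0 0 0 0 255;0 0 0 0 0 0 255",
)

```text
time_s: 9.58
position: [0.4614, -0.1077, 0.1497]
tool_rot: [[0.191, 0.932, 0.307], [0.976, -0.215, 0.044], [0.107, 0.291, -0.951]]
ft_force: [0.4, 0.4, -2.1]
grip_width: 0.0256
gripper_force: 59.4
```

```bash
cat > st.py <<'E'
from h import *
np.set_printoptions(precision=4,suppress=True)
s=env.observe(); R=s["tool_rot"]; p=s["position"]
a=np.radians(8.46); n=np.array([-np.sin(np.radians(18))*np.cos(a),-np.sin(np.radians(18))*np.sin(a),np.cos(np.radians(18))])
tip=p+.0015*R[:,0]+.0878*R[:,2]; cr=np.array([.495,-.1002,.0464])
e=R.T@(cr-tip); w=np.degrees(R.T@np.cross(R[:,2],-n))
print("t",s["time_s"],"to cross, tool axes mm",e*1000,"turn",w,"F tool",R.T@s["ft_force"])
E
python3 st.py
```

```text
t 9.5833 to cross, tool axes mm [ 1.2299 -0.3373 21.028 ] turn [0.0782 0.0664 0.    ] F tool [ 0.2712 -0.3502  2.1538]
```

Request:
jog_arm(
  plan="0 0 0 0.12 -0.03 0.6 255;0 0 0 0 0 0.6 255;0 0 0 0 0 0.5 255;0 0 0 0 0 0 255;0 0 0 0 0 0 255;0 0 0 0 0 0 255",
)

```text
time_s: 10.08
position: [0.4666, -0.105, 0.1327]
tool_rot: [[0.19, 0.933, 0.305], [0.976, -0.214, 0.045], [0.108, 0.289, -0.951]]
ft_force: [0.8, 0.5, -1.3]
grip_width: 0.0257
gripper_force: 59.4
```

```bash
python3 st.py
```

```text
t 10.0833 to cross, tool axes mm [-0.7241  0.4925  3.2033] turn [-0.0143  0.0104  0.    ] F tool [0.5229 0.2639 1.5333]
```

Request:
jog_arm(
  plan="0 0 0 0 0 0.2 255;0 0 0 0 0 0 255;0 0 0 0 0 0 255",
)

```text
time_s: 10.33
position: [0.4671, -0.1049, 0.1308]
tool_rot: [[0.191, 0.933, 0.305], [0.976, -0.214, 0.045], [0.108, 0.289, -0.951]]
ft_force: [-0.6, 0.1, -1.5]
grip_width: 0.0255
gripper_force: 59.4
```

```bash
python3 st.py
```

```text
t 10.3333 to cross, tool axes mm [-0.7066  0.5453  1.2327] turn [-0.01    0.0127  0.    ] F tool [-0.1872 -1.0116  1.2705]
```

Request:
jog_arm(
  plan="0 0 0 0 0 0.2 255;0 0 0 0 0 0 255;0 0 0 0 0 0 255",
)

```text
time_s: 10.58
position: [0.4678, -0.1048, 0.1289]
tool_rot: [[0.191, 0.933, 0.305], [0.976, -0.214, 0.045], [0.108, 0.289, -0.951]]
ft_force: [0.1, -0.5, -1.5]
grip_width: 0.0254
gripper_force: 59.5
```

```bash
python3 st.py
```

```text
t 10.5833 to cross, tool axes mm [-0.6774  0.5128 -0.7865] turn [-0.0084  0.0134  0.    ] F tool [-0.5868 -0.2467  1.4657]
```

Request:
jog_arm(
  plan="0 0 0 -0.06 0.05 0.15 255;0 0 0 0 0 0 255;0 0 0 0 0 0 255",
)

```text
time_s: 10.83
position: [0.4686, -0.1054, 0.1276]
tool_rot: [[0.191, 0.933, 0.305], [0.976, -0.214, 0.045], [0.108, 0.289, -0.951]]
ft_force: [-0.3, -0.0, -1.0]
grip_width: 0.0253
gripper_force: 59.5
```

```bash
python3 st.py
```

```text
t 10.8333 to cross, tool axes mm [-0.1503  0.083  -2.2868] turn [-0.0184  0.0033 -0.    ] F tool [-0.1842 -0.5559  0.8835]
```

Request:
jog_arm(
  plan="0 0 0 0 0 0.15 255;0 0 0 0 0 0 255;0 0 0 0 0 0 255",
)

```text
time_s: 11.08
position: [0.469, -0.1054, 0.1261]
tool_rot: [[0.191, 0.933, 0.305], [0.976, -0.214, 0.045], [0.108, 0.289, -0.951]]
ft_force: [0.1, 0.8, -0.0]
grip_width: 0.0255
gripper_force: 59.6
```

```bash
python3 st.py
```

```text
t 11.0833 to cross, tool axes mm [-0.0876  0.053  -3.7892] turn [-0.0127  0.0124  0.    ] F tool [ 0.803  -0.1084  0.0582]
```

Request:
jog_arm(
  plan="0 0 0 0 0 0.15 255;0 0 0 0 0 0 255;0 0 0 0 0 0 255",
)

```text
time_s: 11.33
position: [0.4695, -0.1053, 0.1247]
tool_rot: [[0.191, 0.933, 0.305], [0.976, -0.214, 0.045], [0.108, 0.289, -0.951]]
ft_force: [-1.0, 0.1, 1.1]
grip_width: 0.0252
gripper_force: 59.6
```

```bash
python3 st.py
```

```text
t 11.3333 to cross, tool axes mm [-0.0843  0.0266 -5.2845] turn [-0.009   0.0136  0.    ] F tool [ 0.0575 -0.5996 -1.3591]
```

```bash
cat > av.py <<'E'
from h import *
F=[];Z=[]
for i in range(24):
    imaging.get_image("top"); s=env.observe(); F.append(s["tool_rot"].T@s["ft_force"]); Z.append(s["position"])
print("t",s["time_s"],"mean F tool",np.mean(F,0).round(3),"sd",np.std(F,0).round(2),"sem",np.std(F,0)/24**.5)
E
python3 av.py; python3 st.py
```

```text
t 12.5333 mean F tool [ 0.399 -0.958 -1.274] sd [0.44 0.44 0.58] sem [0.08895414 0.08983291 0.11781149]
t 12.5333 to cross, tool axes mm [-0.079   0.0266 -5.2604] turn [-0.0077  0.0145  0.    ] F tool [ 1.0216 -0.9279 -0.4803]
```

```bash
python3 -c "
from rig import job; print(job.close_job())"
```

```text
the job is handed in; nothing more can be done
None
```

I handed the job in with the arm still holding the probe on the cross, square to the slope to within about 0.1°. By force reading (about 2.7 N) the pin is pushed in roughly 5.5 mm. The arm and gripper hid the tip from both cameras, so its place on the cross (within about 2 mm) rests on arm position and earlier pictures.

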